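# Widen the weighing bay's telescopic stop and weigh the long carton

## Task

The long carton does not fit the bay of the weighing station: press the spring pin of the telescopic stop flush, slide the stop arm outwards to the next hole so that its pin pops up there, then lay the longest of the three cartons flat on the steel weighing plate, lengthwise between the fence and the stop plate. When it lies there and is let go, press the read button fully down and release it, leaving the arm in that hole and everything else on the bench where it is.

Things in the scene. Friction and masses are not known exactly. Their poses are not given: they have to be found in the camera images.
- station: weighing station, fixed: grey base 200 x 320 x 10 mm carrying all the below. Origin at bench level under the bay; x points across the bay to the telescopic tube, y along the tube, the way the stop arm slides out, z up. Aluminium outer tube 36 mm square, along y at x = 60 mm, y = -165 to 15, top at z = 54; 17 mm square holes in its top at y = -100, -60, -20, joined by a 10 mm slot
- bay (a point): centre of the widened bay on top of the steel weighing plate: x = -25, y = 2, z = 13 mm in the station's frame, same axes. Plate 120 (x) x 118 (y) mm. Fixed fence at the bay's low-y end: face at y = -60, x from -72 to 32, top at z = 52. Bay length along y 84 mm at the start, 124 mm with the arm in the second hole
- stop_arm (a joint): stop arm: inner tube sliding in the outer one, with an aluminium stop plate (8 mm thick, across the bay, top at z = 50 mm) and a grip at its end. 0 m at the start, pin in the first hole; 0.040 in the second (the next), 0.080 in the third; about 1.5 mm play either way, 1 N sliding friction. It cannot leave a hole while the pin stands up in it
- grip (a point): centre to grasp of the stop arm's black upright grip: flat bar 30 mm across (station x), 16 mm thick (station y), rising from 20 to 115 mm above the bench; the point is 92 mm above the bench and moves with the arm
- pin (a joint): spring pin on the stop arm: 0 m up, 7 mm proud of the tube; 0.007 flush (5 N; 2 N at first), end stop 0.0085. Pressed 5 mm or more, its 14 mm square shoulder clears the wall and the arm slides, even dragged by friction of fingertips pressing the pin. Once 5 mm off the hole it stays caught under the wall (2 mm proud, in the slot) unpressed, and springs up by itself at the next hole
- pin_top (a point): centre of the top of the spring pin: round steel stud 9 mm across on the tube's top face; at the start 61 mm above the bench
- carton_long_c (a point): centre of the long carton, plain cardboard, 110 (its x) x 56 (its y) x 44 mm (z), about 0.2 kg, lying flat; it is the longest of the three cartons
- read_button_top (a point): top centre of the read button: grey, 26 mm across, in a black round housing 42 mm across, on the station's base beyond the fence; 28 mm above the bench when up
- read_button (a joint): read button: 0 m up, 0.006 fully down (about 5 N); springs back
- carton_long: the long carton; origin at the centre of its underside
- carton_mid_c (a point): centre of the middle carton, 80 x 56 x 44 mm, to be left alone
- carton_cube_c (a point): centre of the squat carton, 60 x 60 x 52 mm, to be left alone
- tape_roll: brown roll of tape lying flat, 84 mm across, 48 mm high, bystander; origin at its underside
- mug: white mug, 76 mm across, 90 mm high, bystander; origin at its underside
- stapler: black stapler, 130 x 32 x 38 mm, bystander; origin at its underside
- scanner: hand scanner on its foot, 80 x 50 x 60 mm, bystander; origin at its underside
- marker: grey marker pen lying down, 16 mm thick, 120 to 136 mm long, bystander; origin at its underside
Things that resemble listed ones, but are neither listed nor needed, are in the scene too. What is shaped like the carton_long but green or turquoise is not meant.

How it is judged (in metres and radians):
On the way, in this order (a step that is already met when the one before it is completed fails the run):
1. the pin is pressed in while the arm still stands in its first hole (value of joint pin above 0.005 m and value of joint stop_arm below 0.006 m).
2. the stop arm is in the next hole with its pin up (value of joint stop_arm between 0.036 and 0.044 m and value of joint pin below 0.002 m), for 0.2 s.
3. the long carton lies flat and let go in the bay (all of step 2 and x of carton_long_c in the frame of station between -0.055 and 0.008 m and y of carton_long_c in the frame of station between -0.011 and 0.015 m and z of carton_long_c in the frame of station between 0.029 and 0.041 m and angle between carton_long_c's own z axis and vertical below 0.12 rad and angle between the x axis of carton_long_c and the y axis of station, either way round below 0.25 rad and contact force between the fingers and carton_long below 0.05 N and linear speed of carton_long below 0.02 m/s), for 0.2 s.
4. the read button is pressed fully down with the carton in the bay (all of step 2 and x of carton_long_c in the frame of station between -0.055 and 0.008 m and y of carton_long_c in the frame of station between -0.011 and 0.015 m and z of carton_long_c in the frame of station between 0.029 and 0.041 m and angle between carton_long_c's own z axis and vertical below 0.12 rad and angle between the x axis of carton_long_c and the y axis of station, either way round below 0.25 rad and value of joint read_button above 0.005 m).
At the end, for the whole second after the job is handed in: stop arm in the second hole (36 to 44 mm) with the pin up (within 2 mm); long carton at rest, flat (0.12 rad) on the weighing plate between fence and stop plate, along the bay (0.25 rad), its centre from 30 mm before to 33 mm behind the bay's middle across it; button up again (all of step 2 and x of carton_long_c in the frame of station between -0.055 and 0.008 m and y of carton_long_c in the frame of station between -0.011 and 0.015 m and z of carton_long_c in the frame of station between 0.029 and 0.041 m and angle between carton_long_c's own z axis and vertical below 0.12 rad and angle between the x axis of carton_long_c and the y axis of station, either way round below 0.25 rad and linear speed of carton_long below 0.02 m/s and value of joint read_button below 0.001 m); the robot touches nothing.
It fails at once if another thing on the bench is moved by more than 30 mm (distance of any of carton_mid_c, carton_cube_c, tape_roll, mug, stapler, scanner, marker from where it was at the start of the episode above 0.03 m).
It also fails if it takes over 70 s, if anything falls off the work surface, if the arm or the gripper's body presses on something with over 40 N, if the wrist force passes 120 N, or if a joint passes its speed limit or range.

## Robot

A 7-joint arm with a two-finger parallel gripper is mounted at the origin on the work surface. World frame = base frame: x ahead of the robot, y to its left, z up, the work surface at z = 0. Lengths are in mm, angles in degrees, forces in N, time in s.
With the tool pointing down it reaches from about 400 to 900 mm from the base axis. Payload 5.5 kg.
Tool frame: the origin (TCP) lies on the centre line of the jaws, within the pads' length; the fingertips stand 25 mm ahead of it and the grasp point (between the pads) lies 6 mm ahead of it; z points along the fingers, y is the direction in which the jaws open and shut (so a half turn about z gives the same grasp; the last joint's range is limited). The gripper opens to 85 mm and grips with 20 to 120 N. Pads are 22 mm wide; open, the fingers measure 114 mm over their backs; the gripper's body (76 mm by 85 mm) begins 54 mm behind the grasp point. The pads swing forward as they close: fully open they stand 13 mm farther back than shut.
Start: joints at [85.153, 28.699, -24.465, 88.831, 12.651, 65.22, -12.049], TCP at [221.572, -611.069, 256.31] pointing down, gripper open.
Joint ranges: [-164.97, 164.97], [-17.58, 116.51], [-87.97, 89.64], [11.32, 138.91], [-80.73, 260.73], [10.89, 115.49], [-147.41, 147.41]. Speed limits (degrees/s): [147.25, 147.25, 180, 180, 180, 180, 180].

## Interface

Orientations are given as [roll, pitch, yaw] about the fixed x, y, z axes, in that order (R = Rz(yaw) Ry(pitch) Rx(roll)).
In Python, from station import ctrl, eyes, ticket gives the robot as it stands. The module is installed in compiled form; this text tells all that it offers.
- The arm moves only by the tool jog_arm, never from a script. Its argument "steps" is a list of rows, each an object of numbers: "dx", "dy", "dz": the shift along the tool's x, y, z in cm; "ax", "ay", "az": the turn, a rotation vector about the tool's x, y, z in degrees; "fingers": the opening, from 0 (shut) to 1 (fully open). A call has 1 to 8 rows; each row shifts and turns the commanded pose from where the row before left it, along the tool's axes as they then stand; what a row does not reach is not made up. A row lasts 1/8 s, in which the tool goes at most 62.5 mm and 10.7 degrees, less where a joint would pass 70% of its speed; a pose out of reach is approached as far as the arm can. A call with a gripper value outside its range is refused whole. The fingers move at their own pace and stop on an object; the grip force is fixed at half the most. Time passes only in rows, so rows that do not move let the fingers close. It gives the time, the measured TCP pose, the force and the opening at its end, in the units of the state.
- ctrl.read_state(): the state, without advancing time (a new reading comes with each control period).
- eyes.get_image(name): name is "scene" or "top" or "wrist"; returns the picture (400x640x3 uint8, blue, green, red); there is no depth.
- eyes.camera_info(name): a dict with "K" (3x3 intrinsics, pixels), "k1" (the pictures are not rectified: a ray, as slopes to the right and down, at radius r is drawn at 1 + k1 r^2 times it, then the intrinsics apply), "R" (3x3) and "t" (3): a world point X has camera coordinates R X + t. Camera axes: x right, y down, z forward; pixel columns grow to the right and rows downward; lengths in mm; the calibration is good to about 2 mm. A picture is of the moment at which its call begins: read the wrist's pose just before it. camera_info takes no time and is no camera call; for the wrist camera it gives the pose at the moment of the call.
- ticket.sign_off(): hands the job in, once; it reports no verdict.
The state is a dict: "time_s": time; "q": joint angles; "dq": joint speeds; "joint_efforts": joint torques, N m; "eef_pos": TCP position; "ee_rot": TCP orientation; "force": force on the tool from outside, world axes, zero at the start; "moment": the same for the moment, N m; "grip_width": finger opening in mm.
Only numpy, scipy, OpenCV 4.12 (cv2) and the standard library are available. Lean on these libraries where they do the work, as an engineer would, in place of code of your own. Each camera call takes 0.05 s, during which the arm holds its last target. There are 200 camera calls.

## Working session

There is one attempt and no reset: what is moved stays moved. The work goes in short steps, Python scripts to look and compute and a tool call to move; the robot and the scene stay as the last step left them, time stands still between calls to the robot, and variables do not carry over. Pictures are saved under pics/ and viewed, about 8 in all and at most 12, crops included, and the job is handed in when it is done.

Besides the shell and the picture viewer there is one more tool, called after "Call:" as a command line: name --argument value ..., lists and objects as JSON in quotes. jog_arm: Moves the arm, as the interface text tells. Its arguments: {"type":"object","properties":{"steps":{"type":"array"}},"required":["steps"]}

```bash
mkdir -p pics
cat > h.py <<'E'
import numpy as np, cv2
from station import ctrl, eyes, ticket
def snap(n,f):
    im=eyes.get_image(n); cv2.imwrite('pics/'+f,im); return im
def ray(n,u,v,ci=None):
    c=ci or eyes.camera_info(n); K=np.array(c['K']);k1=c['k1']
    d=np.array([(u-K[0,2])/K[0,0],(v-K[1,2])/K[1,1]]); s=d.copy()
    for _ in range(30): s=d/(1+k1*(s@s))
    R=np.array(c['R']);t=np.array(c['t']).ravel()
    return -R.T@t, R.T@np.array([s[0],s[1],1])
def at(n,u,v,z,ci=None):
    o,d=ray(n,u,v,ci); return o+d*(z-o[2])/d[2]
def proj(n,X,ci=None):
    c=ci or eyes.camera_info(n); K=np.array(c['K'])
    p=np.array(c['R'])@np.array(X,float)+np.array(c['t']).ravel(); s=p[:2]/p[2]; s=s*(1+c['k1']*(s@s))
    return K[0,0]*s[0]+K[0,2],K[1,1]*s[1]+K[1,2]
E
python3 - <<'E'
from h import *
a=snap('top','top0.png');b=snap('scene','scene0.png');s=ctrl.read_state();print(s)
for n in('top','scene'):
  c=eyes.camera_info(n);print(n,c)
E
```

```text
{'time_s': 0.1, 'q': array([ 85.15237672,  28.74936792, -24.45595202,  88.88665164,
        12.65005157,  65.21896695, -12.05154733]), 'dq': array([ 0.08784406, -0.04465864, -0.01978758, -0.13426849, -0.01926757,
       -0.07464362,  0.00827401]), 'joint_efforts': array([-1.07714091e-02, -5.70817280e+01, -5.83858296e+00, -2.81747031e+01,
        1.05800189e-02,  5.65340029e-03,  1.11855033e-05]), 'eef_pos': array([ 221.32794087, -610.53109777,  255.34690608]), 'ee_rot': array([-1.79898402e+02, -5.34159498e-03,  1.99297288e+01]), 'force': array([-0.76993679,  0.15884885,  0.79495213]), 'moment': array([0.02103383, 0.02949403, 0.01916723]), 'grip_width': 85.28549090856716}
top {'K': array([[469.28788927,   0.        , 324.79338817],
       [  0.        , 469.28788927, 202.99032042],
       [  0.        ,   0.        ,   1.        ]]), 'k1': 0.019756236112290812, 'R': array([[ 0.05097237, -0.99869887,  0.00154698],
       [-0.97365538, -0.05003878, -0.22246645],
       [ 0.2222544 ,  0.00983342, -0.97493912]]), 't': array([  31.04117157,  554.18503355, 1381.09666304])}
scene {'K': array([[394.60398164,   0.        , 323.34232745],
       [  0.        , 394.60398164, 201.88233663],
       [  0.        ,   0.        ,   1.        ]]), 'k1': 0.02581215085601561, 'R': array([[-0.43708795,  0.89923865, -0.01799903],
       [ 0.59643671,  0.27481174, -0.75414969],
       [-0.67321421, -0.34036502, -0.65645585]]), 't': array([ 180.18228669, -262.01551906, 1628.30643206])}
```

View pics/top0.png

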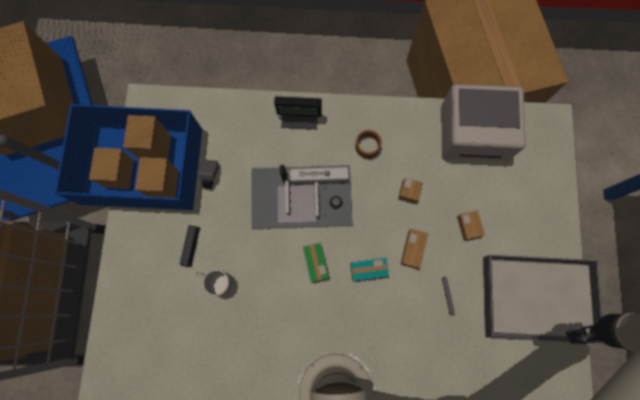

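View pics/scene0.png

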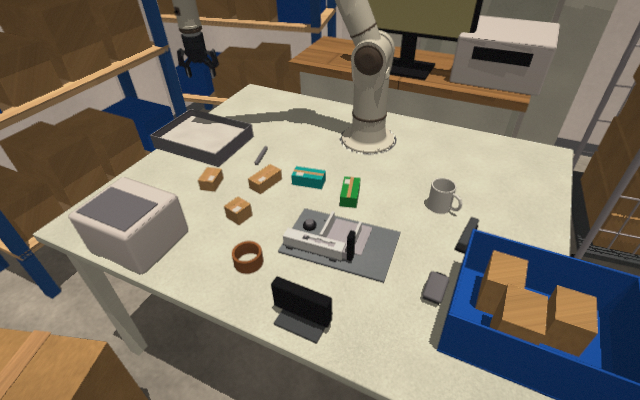

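Run:
```python
from h import *
a=cv2.imread('pics/top0.png')
c=a[155:295,240:500]; cv2.imwrite('pics/c1.png',cv2.resize(c,None,fx=3,fy=3,interpolation=cv2.INTER_CUBIC))
```

```text
(no output)
```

View pics/c1.png

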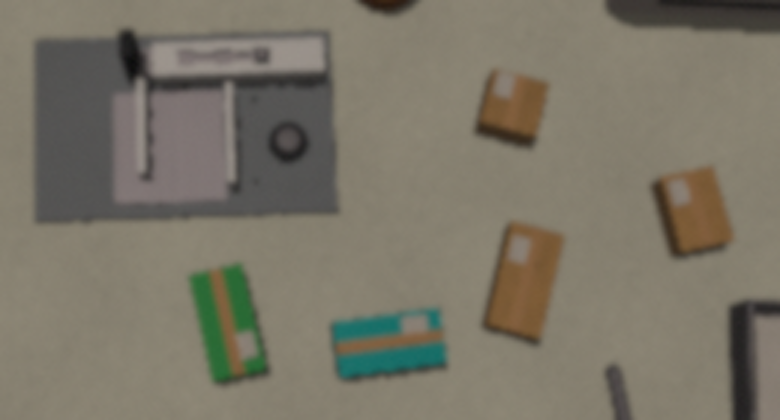

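Run:
```python
from h import *
f=lambda u,v,z: at('top',(u+.5)/3-.5+240,(v+.5)/3-.5+155,z).round(1)
for n,u,v,z in [('TL',36,40,10),('TR',329,33,10),('BL',36,221,10),('BR',338,212,10),('pin',261,55,58),('grip',129,40,115),('btn',288,141,28),('fenceTop',230,82,52),('fenceBot',234,187,52),('c1',510,223,44),('c2',564,235,44),('c3',540,342,44),('c4',484,325,44),('tubeL',150,45,54),('tubeR',325,38,54),('tubeRb',325,74,54)]: print(n,f(u,v,z))
```

```text
TL [667.9 302.6  10. ]
TR [692.1 -13.4  10. ]
BL [470.2 285.7  10. ]
BR [496.  -30.6  10. ]
pin [649.4  58.4  58. ]
grip [641.3 191.  115. ]
btn [565.7  25.7  28. ]
fenceTop [620.2  89.3  52. ]
fenceBot [509.   79.1  52. ]
c1 [ 487.5 -205.4   44. ]
c2 [ 477.9 -260.6   44. ]
c3 [ 367.8 -236.7   44. ]
c4 [ 381.9 -180.3   44. ]
tubeL [655.4 175.2  54. ]
tubeR [672.5  -7.7  54. ]
tubeRb [633.4  -9.2  54. ]
```

Call:
jog_arm --steps '[{"az": 7.65,"fingers": 0.0},{"az": 7.65},{"dx": 3.43,"dy": -4.52},{"dx": 3.43,"dy": -4.52},{"dx": 3.43,"dy": -4.52},{"dx": 3.43,"dy": -4.52},{"dx": 3.43,"dy": -4.52},{"dx": 3.43,"dy": -4.52}]'

```text
schema error: expected keys dx, dy, dz, ax, ay, az, fingers
```

Call:
jog_arm --steps '[{"dx": 3.43,"dy": -4.52},{"dx": 3.43,"dy": -4.52},{"dx": 3.43,"dy": -4.52},{"dx": 3.43,"dy": -4.52},{"dx": 3.43,"dy": -4.52},{"dx": 3.43,"dy": -4.52},{"dx": 0},{"dx": 0}]'

```text
schema error: expected keys dx, dy, dz, ax, ay, az, fingers
```

Run:
```python
from h import *
s=ctrl.read_state();c=eyes.camera_info('wrist');a=snap('wrist','w1.png')
print(s['eef_pos'],s['ee_rot'],s['grip_width']);import pickle;pickle.dump(c,open('w1.pkl','wb'))
R=np.array(c['R']);print(-R.T@np.array(c['t']),R[2])
for p in [(649,58,61),(641,191,115),(566,26,28)]:print(proj('wrist',p,c))
```

```text
[ 221.32794087 -610.53109777  255.34690608] [-1.79898402e+02 -5.34159498e-03  1.99297288e+01] 85.28549090856716
[ 287.2220864  -586.05621945  372.53271129] [-0.26048586 -0.09325662 -0.96096323]
(np.float64(-462.0286425098238), np.float64(-814.4177860630253))
(np.float64(738.6083660069332), np.float64(640.5333462483029))
(np.float64(-376.1263969233284), np.float64(-596.3653877111028))
```

View pics/w1.png

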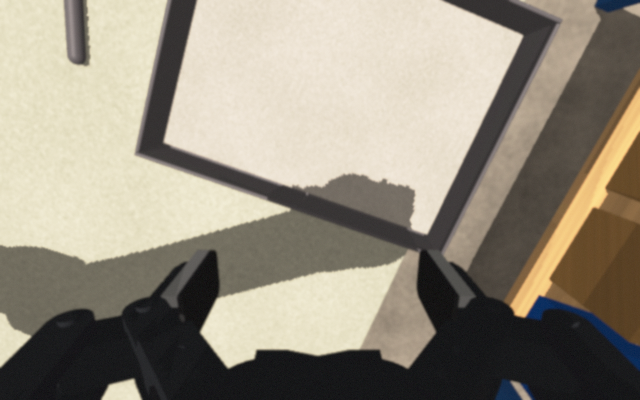

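Call:
jog_arm --steps '[{"dx": 0,"dy": 0,"dz": 0,"ax": 0,"ay": 0,"az": 7.65,"fingers": 0},{"dx": 0,"dy": 0,"dz": 0,"ax": 0,"ay": 0,"az": 7.65,"fingers": 0},{"dx": 3.43,"dy": -4.52,"dz": 0,"ax": 0,"ay": 0,"az": 0,"fingers": 0},{"dx": 3.43,"dy": -4.52,"dz": 0,"ax": 0,"ay": 0,"az": 0,"fingers": 0},{"dx": 3.43,"dy": -4.52,"dz": 0,"ax": 0,"ay": 0,"az": 0,"fingers": 0},{"dx": 3.43,"dy": -4.52,"dz": 0,"ax": 0,"ay": 0,"az": 0,"fingers": 0},{"dx": 3.43,"dy": -4.52,"dz": 0,"ax": 0,"ay": 0,"az": 0,"fingers": 0},{"dx": 3.43,"dy": -4.52,"dz": 0,"ax": 0,"ay": 0,"az": 0,"fingers": 0}]'

```text
time_s: 1.15
eef_pos: [405.4, -322.5, 256.3]
ee_rot: [180.0, 0.0, 4.6]
force: [1.1, 0.3, 0.1]
grip_width: -0.0
```

Call:
jog_arm --steps '[{"dx": 2.46,"dy": -4.98,"dz": 0,"ax": 0,"ay": 0,"az": 0,"fingers": 0},{"dx": 2.46,"dy": -4.98,"dz": 0,"ax": 0,"ay": 0,"az": 0,"fingers": 0},{"dx": 2.46,"dy": -4.98,"dz": 0,"ax": 0,"ay": 0,"az": 0,"fingers": 0},{"dx": 2.46,"dy": -4.98,"dz": 0,"ax": 0,"ay": 0,"az": 0,"fingers": 0},{"dx": 2.46,"dy": -4.98,"dz": 0,"ax": 0,"ay": 0,"az": 0,"fingers": 0},{"dx": 2.46,"dy": -4.98,"dz": 0,"ax": 0,"ay": 0,"az": 0,"fingers": 0},{"dx": 2.46,"dy": -4.98,"dz": 0,"ax": 0,"ay": 0,"az": 0,"fingers": 0},{"dx": 2.46,"dy": -4.98,"dz": 0,"ax": 0,"ay": 0,"az": 0,"fingers": 0}]'

```text
time_s: 2.15
eef_pos: [569.2, 90.2, 256.2]
ee_rot: [180.0, 0.0, 4.6]
force: [0.5, -0.9, 0.6]
grip_width: -0.1
```

```bash
cat > wsnap.py <<'E'
from h import *
import pickle,sys
n=sys.argv[1]
s=ctrl.read_state();c=eyes.camera_info('wrist');a=snap('wrist',n+'.png')
print(s['time_s'],s['eef_pos'],s['ee_rot'],s['grip_width']);pickle.dump(c,open(n+'.pkl','wb'))
E
python3 wsnap.py w2
```

```text
2.15 [569.23869932  90.20544729 256.15548289] [1.79980392e+02 6.02204547e-03 4.59686907e+00] -0.12015200294546469
```

View pics/w2.png

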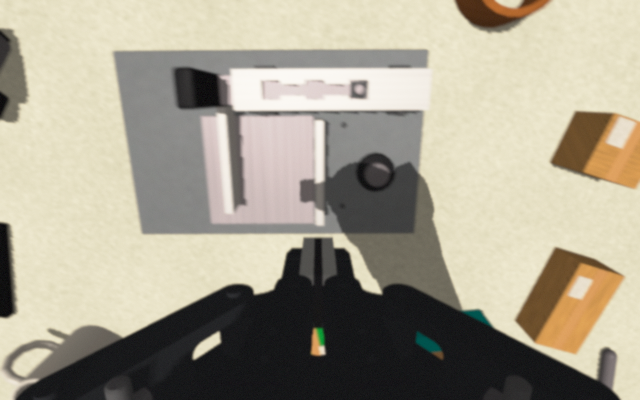

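Run:
```python
from h import *
import pickle
c=pickle.load(open('w2.pkl','rb'))
for n,u,v,z in [('TL',115,51,10),('TR',428,50,10),('BR',415,234,10),('BL',142,234,10),('pin',359,89,60),('hole1',359,89,54),('hole3',271,89,54),('tubeTR',430,68,54),('tubeTL',231,69,54),('tubeBR',430,109,54),('tubeBL',232,111,54),('btn',376,171,28),('gripTL',176,68,115),('gripBL',180,107,115)]: print(n,at('wrist',u,v,z,c).round(1))
```

```text
TL [669.  303.3  10. ]
TR [694.8 -10.5  10. ]
BR [496.7 -29.1  10. ]
BL [471.3 288.6  10. ]
pin [650.1  60.2  60. ]
hole1 [650.3  59.5  54. ]
hole3 [644.  139.2  54. ]
tubeTR [673.4  -1.8  54. ]
tubeTL [658.2 175.6  54. ]
tubeBR [638.1  -7.8  54. ]
tubeBL [621.7 174.3  54. ]
btn [571.   29.4  28. ]
gripTL [652.2 200.3 115. ]
gripBL [624.9 198.2 115. ]
```

Call:
jog_arm --steps '[{"dx": 3.905,"dy": 1.83,"dz": 0,"ax": 0,"ay": 0,"az": 0,"fingers": 0},{"dx": 3.905,"dy": 1.83,"dz": 0,"ax": 0,"ay": 0,"az": 0,"fingers": 0},{"dx": 0,"dy": 0,"dz": 5.5,"ax": 0,"ay": 0,"az": 0,"fingers": 0},{"dx": 0,"dy": 0,"dz": 5.5,"ax": 0,"ay": 0,"az": 0,"fingers": 0},{"dx": 0,"dy": 0,"dz": 4.0,"ax": 0,"ay": 0,"az": 0,"fingers": 0},{"dx": 0,"dy": 0,"dz": 0.5,"ax": 0,"ay": 0,"az": 0,"fingers": 0},{"dx": 0,"dy": 0,"dz": 0,"ax": 0,"ay": 0,"az": 0,"fingers": 0},{"dx": 0,"dy": 0,"dz": 0,"ax": 0,"ay": 0,"az": 0,"fingers": 0}]'

```text
time_s: 3.2
eef_pos: [651.3, 59.0, 103.8]
ee_rot: [-180.0, -0.2, 4.6]
force: [-0.6, -0.3, 0.9]
grip_width: 0.1
```

```bash
python3 wsnap.py w3
python3 - <<'E'
import cv2
from h import *
import pickle
c=pickle.load(open('w3.pkl','rb'));print(proj('wrist',(650,60,61),c))
a=cv2.imread('pics/w3.png')[80:330,140:500]
cv2.imwrite('pics/w3c.png',cv2.resize(a,None,fx=2.2,fy=2.2,interpolation=cv2.INTER_CUBIC))
E
```

```text
3.2 [651.28983136  59.03176986 103.80475129] [-179.99375867   -0.22571137    4.62474531] 0.10392845888646812
(np.float64(316.8639426702463), np.float64(242.33179856122342))
```

View pics/w3c.png

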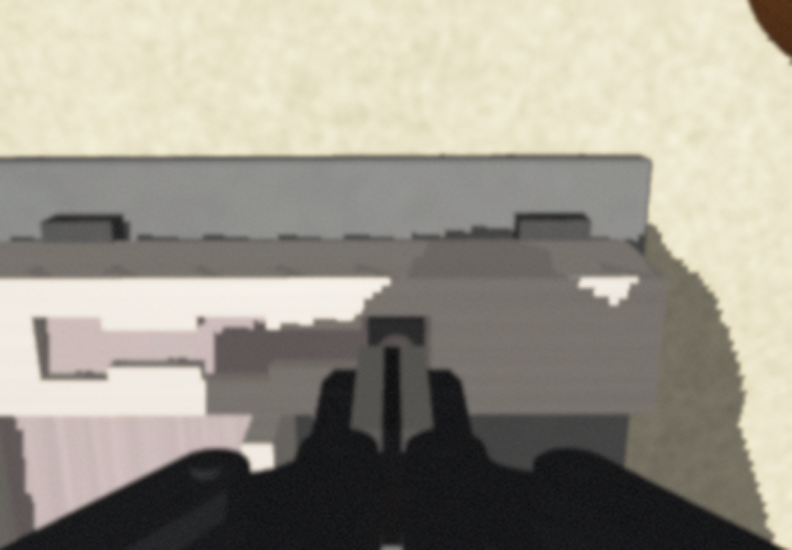

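Call:
jog_arm --steps '[{"dx": 0,"dy": 0,"dz": 0.8,"ax": 0,"ay": 0,"az": 0,"fingers": 0},{"dx": 0,"dy": 0,"dz": 0.5,"ax": 0,"ay": 0,"az": 0,"fingers": 0},{"dx": 0,"dy": 0,"dz": 0.2,"ax": 0,"ay": 0,"az": 0,"fingers": 0},{"dx": 0,"dy": 0,"dz": 0,"ax": 0,"ay": 0,"az": 0,"fingers": 0}]'

```text
time_s: 3.75
eef_pos: [649.3, 58.5, 86.1]
ee_rot: [180.0, 0.1, 4.6]
force: [-1.3, -0.7, 2.2]
grip_width: 0.0
```

Call:
jog_arm --steps '[{"dx": 0.1,"dy": 0,"dz": 0.3,"ax": 0,"ay": 0,"az": 0,"fingers": 0},{"dx": 0,"dy": 0,"dz": 0.3,"ax": 0,"ay": 0,"az": 0,"fingers": 0},{"dx": 0,"dy": 0,"dz": 0,"ax": 0,"ay": 0,"az": 0,"fingers": 0}]'

```text
time_s: 4.12
eef_pos: [650.7, 58.8, 80.4]
ee_rot: [180.0, -0.0, 4.6]
force: [-2.2, -1.7, 4.8]
grip_width: 0.0
```

Call:
jog_arm --steps '[{"dx": 0,"dy": 0,"dz": 0.1,"ax": 0,"ay": 0,"az": 0,"fingers": 0},{"dx": 0,"dy": 0,"dz": 0,"ax": 0,"ay": 0,"az": 0,"fingers": 0},{"dx": 0,"dy": -0.3,"dz": 0,"ax": 0,"ay": 0,"az": 0,"fingers": 0},{"dx": 0,"dy": -0.3,"dz": 0,"ax": 0,"ay": 0,"az": 0,"fingers": 0},{"dx": 0,"dy": -0.4,"dz": 0,"ax": 0,"ay": 0,"az": 0,"fingers": 0},{"dx": 0,"dy": -0.4,"dz": 0,"ax": 0,"ay": 0,"az": 0,"fingers": 0},{"dx": 0,"dy": -0.4,"dz": 0,"ax": 0,"ay": 0,"az": 0,"fingers": 0},{"dx": 0,"dy": -0.2,"dz": 0,"ax": 0,"ay": 0,"az": 0,"fingers": 0}]'

```text
time_s: 5.12
eef_pos: [649.0, 79.3, 79.4]
ee_rot: [-180.0, -0.0, 4.7]
force: [-1.6, -1.4, 4.1]
grip_width: 0.2
```

Call:
jog_arm --steps '[{"dx": 0,"dy": 0,"dz": -1,"ax": 0,"ay": 0,"az": 0,"fingers": 0},{"dx": 0,"dy": 0,"dz": -4,"ax": 0,"ay": 0,"az": 0,"fingers": 0},{"dx": 0,"dy": 0,"dz": -4.5,"ax": 0,"ay": 0,"az": 0,"fingers": 0.6},{"dx": 0,"dy": -4.4,"dz": 0,"ax": 0,"ay": 0,"az": 0,"fingers": 0.6},{"dx": 0,"dy": -4.4,"dz": 0,"ax": 0,"ay": 0,"az": 0,"fingers": 0.6},{"dx": 0,"dy": -4.4,"dz": 0,"ax": 0,"ay": 0,"az": 0,"fingers": 0.6},{"dx": 0,"dy": 0,"dz": 0,"ax": 0,"ay": 0,"az": 0,"fingers": 0.6}]'

```text
time_s: 6.0
eef_pos: [636.5, 216.9, 175.1]
ee_rot: [-179.7, -0.0, 5.1]
force: [-0.8, -0.8, -0.3]
grip_width: 51.1
```

```bash
python3 wsnap.py w4
python3 - <<'E'
from h import *
import pickle
c=pickle.load(open('w4.pkl','rb'));print(proj('wrist',(637,211,115),c),proj('wrist',(639,191,115),c),proj('wrist',(649,79.5,56),c))
E
```

```text
6.0 [636.51777917 216.93435359 175.07016746] [-1.79737670e+02 -2.32946869e-02  5.07285094e+00] 51.13705212342137
(np.float64(329.90414473926893), np.float64(227.66090143531423)) (np.float64(365.49625157622717), np.float64(227.32943300200063)) (np.float64(507.168272859643), np.float64(197.68169292509378))
```

View pics/w4.png

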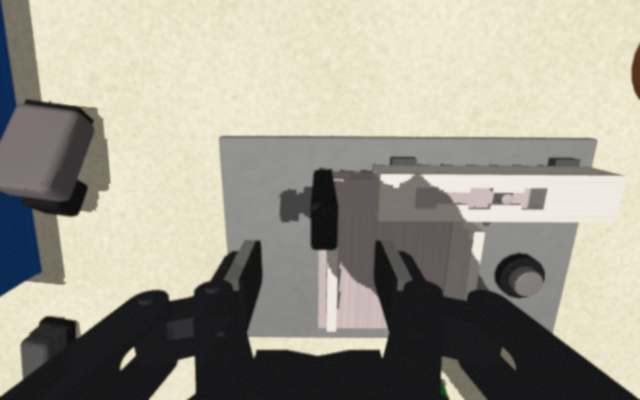

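Call:
jog_arm --steps '[{"dx": 0,"dy": 0.15,"dz": 3.5,"ax": 0,"ay": 0,"az": 0.4,"fingers": 0.6},{"dx": 0,"dy": 0.15,"dz": 3.2,"ax": 0,"ay": 0,"az": 0,"fingers": 0.6},{"dx": 0,"dy": 0,"dz": 1.0,"ax": 0,"ay": 0,"az": 0,"fingers": 0.6},{"dx": 0,"dy": 0,"dz": 0,"ax": 0,"ay": 0,"az": 0,"fingers": 0},{"dx": 0,"dy": 0,"dz": 0,"ax": 0,"ay": 0,"az": 0,"fingers": 0},{"dx": 0,"dy": 0,"dz": 0,"ax": 0,"ay": 0,"az": 0,"fingers": 0},{"dx": 0,"dy": 0,"dz": 0,"ax": 0,"ay": 0,"az": 0,"fingers": 0}]'

```text
time_s: 6.92
eef_pos: [639.0, 208.7, 98.8]
ee_rot: [-179.9, -0.1, 4.3]
force: [-0.3, 3.1, 3.4]
grip_width: 15.3
```

Call:
jog_arm --steps '[{"dx": 0,"dy": -0.3,"dz": 0,"ax": 0,"ay": 0,"az": 0,"fingers": 0},{"dx": 0,"dy": -0.4,"dz": 0,"ax": 0,"ay": 0,"az": 0,"fingers": 0},{"dx": 0,"dy": -0.4,"dz": 0,"ax": 0,"ay": 0,"az": 0,"fingers": 0},{"dx": 0,"dy": -0.3,"dz": 0,"ax": 0,"ay": 0,"az": 0,"fingers": 0},{"dx": 0,"dy": -0.2,"dz": 0,"ax": 0,"ay": 0,"az": 0,"fingers": 0},{"dx": 0,"dy": -0.2,"dz": 0,"ax": 0,"ay": 0,"az": 0,"fingers": 0},{"dx": 0,"dy": 0,"dz": 0,"ax": 0,"ay": 0,"az": 0,"fingers": 0}]'

```text
time_s: 7.8
eef_pos: [637.8, 223.5, 98.7]
ee_rot: [179.8, -0.0, 4.2]
force: [-3.8, -2.7, 7.7]
grip_width: 15.6
```

Call:
jog_arm --steps '[{"dx": 0,"dy": -0.2,"dz": 0,"ax": 0,"ay": 0,"az": 0,"fingers": 0},{"dx": 0,"dy": -0.2,"dz": 0,"ax": 0,"ay": 0,"az": 0,"fingers": 0},{"dx": 0,"dy": -0.2,"dz": 0,"ax": 0,"ay": 0,"az": 0,"fingers": 0},{"dx": 0,"dy": 0,"dz": 0,"ax": 0,"ay": 0,"az": 0,"fingers": 0}]'

```text
time_s: 8.3
eef_pos: [637.3, 229.5, 98.7]
ee_rot: [179.8, -0.0, 4.2]
force: [-3.7, -3.2, 8.0]
grip_width: 15.3
```

Call:
jog_arm --steps '[{"dx": 0,"dy": -0.2,"dz": 0,"ax": 0,"ay": 0,"az": 0,"fingers": 0},{"dx": 0,"dy": -0.15,"dz": 0,"ax": 0,"ay": 0,"az": 0,"fingers": 0},{"dx": 0,"dy": 0,"dz": 0,"ax": 0,"ay": 0,"az": 0,"fingers": 0}]'

```text
time_s: 8.68
eef_pos: [636.9, 234.0, 98.7]
ee_rot: [179.9, -0.0, 4.2]
force: [-3.9, -2.0, 7.6]
grip_width: 15.7
```

Call:
jog_arm --steps '[{"dx": 0,"dy": -0.15,"dz": 0,"ax": 0,"ay": 0,"az": 0,"fingers": 0},{"dx": 0,"dy": -0.1,"dz": 0,"ax": 0,"ay": 0,"az": 0,"fingers": 0},{"dx": 0,"dy": 0,"dz": 0,"ax": 0,"ay": 0,"az": 0,"fingers": 0}]'

```text
time_s: 9.05
eef_pos: [636.8, 235.1, 98.7]
ee_rot: [179.8, -0.0, 4.2]
force: [-5.5, -4.3, 9.0]
grip_width: 15.3
```

Call:
jog_arm --steps '[{"dx": 0,"dy": -0.2,"dz": 0,"ax": 0,"ay": 0,"az": 0,"fingers": 0},{"dx": 0,"dy": 0,"dz": 0,"ax": 0,"ay": 0,"az": 0,"fingers": 0}]'

```text
time_s: 9.3
eef_pos: [636.8, 235.3, 98.7]
ee_rot: [179.7, 0.0, 4.1]
force: [-5.9, -7.4, 10.9]
grip_width: 15.2
```

Call:
jog_arm --steps '[{"dx": 0,"dy": 0.5,"dz": 0,"ax": 0,"ay": 0,"az": 0,"fingers": 0},{"dx": 0,"dy": 0,"dz": 0,"ax": 0,"ay": 0,"az": 0,"fingers": 0.5},{"dx": 0,"dy": 0,"dz": 0,"ax": 0,"ay": 0,"az": 0,"fingers": 0.5},{"dx": 0,"dy": 0,"dz": -3,"ax": 0,"ay": 0,"az": 0,"fingers": 0.5},{"dx": 0,"dy": 0,"dz": -5,"ax": 0,"ay": 0,"az": 0,"fingers": 0.5},{"dx": 0,"dy": 5,"dz": 0,"ax": 0,"ay": 0,"az": 0,"fingers": 0.5},{"dx": 0,"dy": 0,"dz": 0,"ax": 0,"ay": 0,"az": 0,"fingers": 0.5}]'

```text
time_s: 10.18
eef_pos: [642.3, 177.7, 177.3]
ee_rot: [179.7, -0.1, 3.8]
force: [0.1, 0.2, -0.8]
grip_width: 42.6
```

```bash
python3 wsnap.py w5
python3 - <<'E'
from h import *
import pickle
c=pickle.load(open('w5.pkl','rb'))
for z in (56,61):print(proj('wrist',(650.5-3.2,59+39.9,z),c))
print(proj('wrist',(636,231,115),c))
a=cv2.imread('pics/w5.png')[130:300,190:560]
cv2.imwrite('pics/w5c.png',cv2.resize(a,None,fx=2.1,fy=2.1,interpolation=cv2.INTER_CUBIC))
E
```

```text
10.175 [642.25891132 177.65800929 177.33235994] [ 1.79720303e+02 -5.62454558e-02  3.79038331e+00] 42.636802084052434
(np.float64(423.9591262646795), np.float64(197.15455293942944))
(np.float64(426.0832873955593), np.float64(199.0877780898047))
(np.float64(224.77532180052015), np.float64(230.79373562615825))
```

View pics/w5c.png

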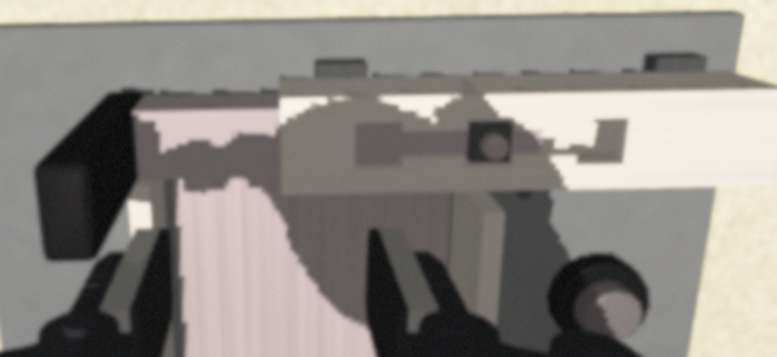

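Run:
```python
from h import *
import pickle
c=pickle.load(open('w2.pkl','rb'))
P=[at('wrist',u,v,44,c) for u,v in [(560,248),(620,277),(580,352),(517,318)]]
print(np.round(P,1),np.mean(P,0)); d=P[0]-P[3]+P[1]-P[2];print(np.degrees(np.arctan2(d[1],d[0])),np.linalg.norm(d)/2)
```

```text
[[ 506.2 -176.    44. ]
 [ 476.9 -253.3   44. ]
 [ 375.4 -238.6   44. ]
 [ 416.4 -151.2   44. ]] [ 443.7181637  -204.77013002   44.        ]
-11.660383637258548 97.7436365858947
```

Call:
jog_arm --steps '[{"dx": 0,"dy": 0,"dz": 0,"ax": 0,"ay": 0,"az": 8.3,"fingers": 1},{"dx": 0,"dy": 0,"dz": 0,"ax": 0,"ay": 0,"az": 8.3,"fingers": 1},{"dx": -1.5,"dy": 5.45,"dz": 0,"ax": 0,"ay": 0,"az": 0,"fingers": 1},{"dx": -1.5,"dy": 5.45,"dz": 0,"ax": 0,"ay": 0,"az": 0,"fingers": 1},{"dx": -1.5,"dy": 5.45,"dz": 0,"ax": 0,"ay": 0,"az": 0,"fingers": 1},{"dx": -1.5,"dy": 5.45,"dz": 0,"ax": 0,"ay": 0,"az": 0,"fingers": 1},{"dx": -1.5,"dy": 5.45,"dz": 0,"ax": 0,"ay": 0,"az": 0,"fingers": 1},{"dx": 0,"dy": 0,"dz": 0,"ax": 0,"ay": 0,"az": 0,"fingers": 1}]'

```text
time_s: 11.22
eef_pos: [506.2, -70.5, 176.5]
ee_rot: [179.8, 0.1, -12.8]
force: [0.7, 0.5, 0.5]
grip_width: 85.1
```

```bash
python3 wsnap.py w6
```

```text
11.225 [506.22000187 -70.49187095 176.53817127] [ 1.79834032e+02  1.35059928e-01 -1.27986049e+01] 85.13962991113478
```

View pics/w6.png

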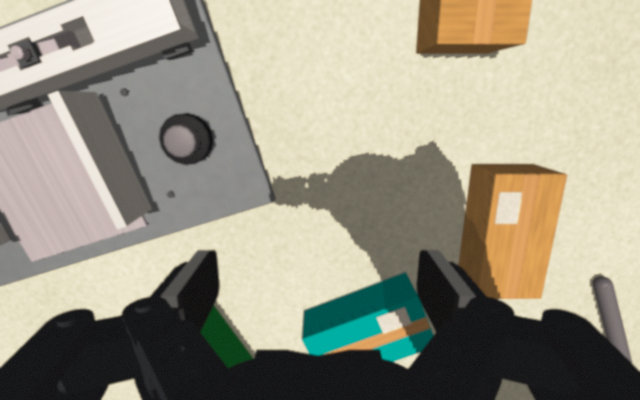

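Run:
```python
from h import *
import pickle
c=pickle.load(open('w6.pkl','rb'));a=cv2.imread('pics/w6.png');a=cv2.resize(a,None,fx=3,fy=3,interpolation=cv2.INTER_CUBIC)
t=np.radians(-12.8);x=np.array([np.cos(t),np.sin(t)]);y=np.array([-x[1],x[0]]);C=np.array([428.8,-220.8])
for z,col in((44,(0,0,255)),(0,(255,0,0))):
  q=np.array([proj('wrist',[*(C+i*55*x+j*28*y),z],c) for i,j in((1,1),(1,-1),(-1,-1),(-1,1))]);print(q.round(0).tolist())
  cv2.polylines(a,[np.int32(q*3+1)],True,col,1)
cv2.imwrite('pics/w6c.png',a[420:1000,1250:1850])
```

```text
[[495.0, 176.0], [568.0, 176.0], [541.0, 301.0], [476.0, 301.0]]
[[470.0, 165.0], [532.0, 165.0], [513.0, 275.0], [456.0, 275.0]]
```

View pics/w6c.png

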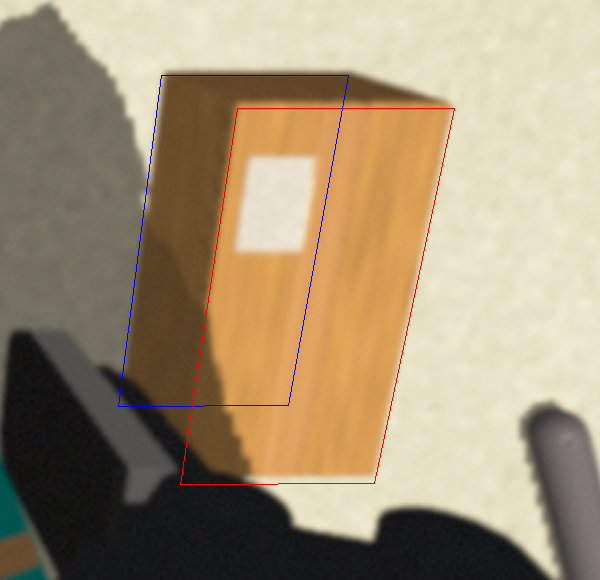

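Call:
jog_arm --steps '[{"dx": -1.36,"dy": 5.42,"dz": 0,"ax": 0,"ay": 0,"az": 0,"fingers": 0.88},{"dx": -1.36,"dy": 5.42,"dz": 0,"ax": 0,"ay": 0,"az": 0,"fingers": 0.88},{"dx": -1.36,"dy": 5.42,"dz": 0,"ax": 0,"ay": 0,"az": 0,"fingers": 0.88},{"dx": 0,"dy": 0,"dz": 4,"ax": 0,"ay": 0,"az": 0,"fingers": 0.88},{"dx": 0,"dy": 0,"dz": 4,"ax": 0,"ay": 0,"az": 0,"fingers": 0.88},{"dx": 0,"dy": 0,"dz": 0,"ax": 0,"ay": 0,"az": 0,"fingers": 0.88}]'

```text
time_s: 12.02
eef_pos: [433.0, -212.9, 95.0]
ee_rot: [-179.8, 0.3, -12.2]
force: [0.1, -0.2, 1.0]
grip_width: 75.0
```

Call:
jog_arm --steps '[{"dx": 0,"dy": 0,"dz": 0,"ax": 0,"ay": 0,"az": 0,"fingers": 0.88},{"dx": 0,"dy": 0,"dz": 0,"ax": 0,"ay": 0,"az": 0,"fingers": 0.88}]'

```text
time_s: 12.28
eef_pos: [435.7, -215.7, 98.9]
ee_rot: [180.0, -0.2, -12.3]
force: [-0.1, 0.3, 0.0]
grip_width: 74.9
```

Call:
jog_arm --steps '[{"dx": -0.4,"dy": 0.53,"dz": 0,"ax": 0,"ay": 0,"az": 0.5,"fingers": 0.88},{"dx": 0,"dy": 0,"dz": 2.5,"ax": 0,"ay": 0,"az": 0,"fingers": 0.88},{"dx": 0,"dy": 0,"dz": 2.5,"ax": 0,"ay": 0,"az": 0,"fingers": 0.88},{"dx": 0,"dy": 0,"dz": 1.2,"ax": 0,"ay": 0,"az": 0,"fingers": 0.88},{"dx": 0,"dy": 0,"dz": 0,"ax": 0,"ay": 0,"az": 0,"fingers": 0.88},{"dx": 0,"dy": 0,"dz": 0,"ax": 0,"ay": 0,"az": 0,"fingers": 0.88}]'

```text
time_s: 13.02
eef_pos: [429.5, -220.5, 36.1]
ee_rot: [180.0, -0.1, -12.9]
force: [0.0, -0.7, 0.3]
grip_width: 75.1
```

Call:
jog_arm --steps '[{"dx": 0.1,"dy": 0,"dz": 0.2,"ax": 0,"ay": 0,"az": 0,"fingers": 0},{"dx": 0,"dy": 0,"dz": 0,"ax": 0,"ay": 0,"az": 0,"fingers": 0},{"dx": 0,"dy": 0,"dz": 0,"ax": 0,"ay": 0,"az": 0,"fingers": 0},{"dx": 0,"dy": 0,"dz": 0,"ax": 0,"ay": 0,"az": 0,"fingers": 0},{"dx": 0,"dy": 0,"dz": -2,"ax": 0,"ay": 0,"az": 0,"fingers": 0},{"dx": 0,"dy": 0,"dz": -4,"ax": 0,"ay": 0,"az": 0,"fingers": 0},{"dx": 0,"dy": 0,"dz": -4,"ax": 0,"ay": 0,"az": 0,"fingers": 0},{"dx": 0,"dy": 0,"dz": -3,"ax": 0,"ay": 0,"az": 0,"fingers": 0}]'

```text
time_s: 14.02
eef_pos: [429.9, -220.4, 164.8]
ee_rot: [180.0, -0.0, -12.9]
force: [0.1, -0.7, -2.1]
grip_width: 55.0
```

Call:
jog_arm --steps '[{"dx": 0,"dy": 0,"dz": 0,"ax": 0,"ay": 0,"az": 9.1,"fingers": 0},{"dx": 0,"dy": 0,"dz": 0,"ax": 0,"ay": 0,"az": 9.1,"fingers": 0},{"dx": 0,"dy": 0,"dz": 0,"ax": 0,"ay": 0,"az": 9.1,"fingers": 0},{"dx": 0,"dy": 0,"dz": 0,"ax": 0,"ay": 0,"az": 9.1,"fingers": 0},{"dx": 0,"dy": 0,"dz": 0,"ax": 0,"ay": 0,"az": 9.1,"fingers": 0},{"dx": 0,"dy": 0,"dz": 0,"ax": 0,"ay": 0,"az": 9.1,"fingers": 0},{"dx": 0,"dy": 0,"dz": 0,"ax": 0,"ay": 0,"az": 9.1,"fingers": 0},{"dx": 0,"dy": 0,"dz": 0,"ax": 0,"ay": 0,"az": 8.9,"fingers": 0}]'

```text
time_s: 15.02
eef_pos: [427.6, -220.1, 160.8]
ee_rot: [179.6, 0.3, -82.6]
force: [-0.7, 0.3, -4.0]
grip_width: 55.3
```

Call:
jog_arm --steps '[{"dx": 0,"dy": 0,"dz": 0,"ax": 0,"ay": 0,"az": 0,"fingers": 0},{"dx": -5.1,"dy": -2.15,"dz": 0,"ax": 0,"ay": 0,"az": 0,"fingers": 0},{"dx": -5.1,"dy": -2.15,"dz": 0,"ax": 0,"ay": 0,"az": 0,"fingers": 0},{"dx": -5.1,"dy": -2.15,"dz": 0,"ax": 0,"ay": 0,"az": 0,"fingers": 0},{"dx": -5.1,"dy": -2.15,"dz": 0,"ax": 0,"ay": 0,"az": 0,"fingers": 0},{"dx": -5.1,"dy": -2.15,"dz": 0,"ax": 0,"ay": 0,"az": 0,"fingers": 0},{"dx": -5.1,"dy": -2.15,"dz": 0,"ax": 0,"ay": 0,"az": 0,"fingers": 0},{"dx": -5.1,"dy": -2.15,"dz": 0,"ax": 0,"ay": 0,"az": 0,"fingers": 0}]'

```text
time_s: 16.02
eef_pos: [510.1, 87.0, 154.9]
ee_rot: [178.6, 0.7, -82.3]
force: [1.2, -1.5, -3.8]
grip_width: 55.3
```

Call:
jog_arm --steps '[{"dx": 0,"dy": 0,"dz": 0,"ax": 0,"ay": 0,"az": 0,"fingers": 0},{"dx": 0,"dy": 0,"dz": 0,"ax": 0,"ay": 0,"az": 0,"fingers": 0}]'

```text
time_s: 16.27
eef_pos: [509.7, 84.6, 154.8]
ee_rot: [178.6, 0.5, -82.3]
force: [-1.0, -0.8, -2.5]
grip_width: 55.3
```

Run:
```python
from h import *
s=ctrl.read_state();print(s['q'],s['dq'],s['ee_rot'],s['eef_pos'])
```

```text
[ -60.19309409   37.74832224   64.67626986  113.99187057  -41.57532635
   57.34451868 -146.87786992] [ 1.51713669 -1.85987807  2.19913518  0.94854313 -0.25422109 -0.11362936
  0.03759989] [178.61997761   0.54203152 -82.33163135] [509.71750476  84.6045483  154.84663128]
```

Call:
jog_arm --steps '[{"dx": 0,"dy": 0,"dz": 0,"ax": 0,"ay": 0,"az": -10,"fingers": 0},{"dx": 0,"dy": 0,"dz": 0,"ax": 0,"ay": 0,"az": -10,"fingers": 0},{"dx": 0,"dy": 0,"dz": 0,"ax": 0,"ay": 0,"az": -10,"fingers": 0},{"dx": 0,"dy": 0,"dz": 0,"ax": 0,"ay": 0,"az": -10,"fingers": 0},{"dx": 0,"dy": 0,"dz": 0,"ax": 0,"ay": 0,"az": -10,"fingers": 0},{"dx": 0,"dy": 0,"dz": 0,"ax": 0,"ay": 0,"az": -10,"fingers": 0},{"dx": 0,"dy": 0,"dz": 0,"ax": 0,"ay": 0,"az": -10,"fingers": 0},{"dx": 0,"dy": 0,"dz": 0,"ax": 0,"ay": 0,"az": -10,"fingers": 0}]'

```text
time_s: 17.27
eef_pos: [510.5, 82.7, 157.0]
ee_rot: [-179.5, 1.2, -2.3]
force: [-0.2, 0.1, -1.9]
grip_width: 55.1
```

Call:
jog_arm --steps '[{"dx": 0,"dy": 0,"dz": 0,"ax": 0,"ay": 0,"az": -10,"fingers": 0},{"dx": 0,"dy": 0,"dz": 0,"ax": 0,"ay": 0,"az": -10,"fingers": 0},{"dx": 0,"dy": 0,"dz": 0,"ax": 0,"ay": 0,"az": -10,"fingers": 0},{"dx": 0,"dy": 0,"dz": 0,"ax": 0,"ay": 0,"az": -10,"fingers": 0},{"dx": 0,"dy": 0,"dz": 0,"ax": 0,"ay": 0,"az": -10,"fingers": 0},{"dx": 0,"dy": 0,"dz": 0,"ax": 0,"ay": 0,"az": -10,"fingers": 0},{"dx": 0,"dy": 0,"dz": 0,"ax": 0,"ay": 0,"az": -10,"fingers": 0},{"dx": 0,"dy": 0,"dz": 0,"ax": 0,"ay": 0,"az": -10,"fingers": 0}]'

```text
time_s: 18.27
eef_pos: [510.8, 82.6, 157.5]
ee_rot: [-178.8, -0.2, 77.7]
force: [-0.3, 0.2, -2.3]
grip_width: 55.3
```

Call:
jog_arm --steps '[{"dx": 0,"dy": 0,"dz": 0,"ax": 0,"ay": 0,"az": -10,"fingers": 0},{"dx": 0,"dy": 0,"dz": 0,"ax": 0,"ay": 0,"az": 0,"fingers": 0},{"dx": 0,"dy": 0,"dz": 0,"ax": 0,"ay": 0,"az": 0,"fingers": 0}]'

```text
time_s: 18.65
eef_pos: [511.0, 83.7, 157.2]
ee_rot: [-178.9, -0.4, 87.3]
force: [-0.1, -0.4, -2.7]
grip_width: 55.1
```

Run:
```python
from h import *
s=ctrl.read_state();print(s['q'],s['ee_rot'],s['eef_pos'])
```

```text
[-31.70426308  22.70507507  24.1886809  113.22379491 -13.18325782
  47.70523974  -2.79923947] [-178.85357567   -0.38519241   87.26286432] [511.00638696  83.66073634 157.24686433]
```

Call:
jog_arm --steps '[{"dx": 0,"dy": 0,"dz": 0,"ax": -1.1,"ay": -0.4,"az": -7.3,"fingers": 0},{"dx": 2.2,"dy": 1.57,"dz": 0,"ax": 0,"ay": 0,"az": 0,"fingers": 0},{"dx": 2.2,"dy": 1.57,"dz": 0,"ax": 0,"ay": 0,"az": 0,"fingers": 0},{"dx": 2.2,"dy": 1.57,"dz": 0,"ax": 0,"ay": 0,"az": 0,"fingers": 0},{"dx": 0,"dy": 0,"dz": 2,"ax": 0,"ay": 0,"az": 0,"fingers": 0},{"dx": 0,"dy": 0,"dz": 2,"ax": 0,"ay": 0,"az": 0,"fingers": 0},{"dx": 0,"dy": 0,"dz": 0,"ax": 0,"ay": 0,"az": 0,"fingers": 0},{"dx": 0,"dy": 0,"dz": 0,"ax": 0,"ay": 0,"az": 0,"fingers": 0}]'

```text
time_s: 19.65
eef_pos: [552.6, 154.6, 117.4]
ee_rot: [-180.0, -0.0, 94.8]
force: [0.8, 0.5, -0.7]
grip_width: 55.4
```

```bash
python3 wsnap.py w7
python3 - <<'E'
from h import *
import pickle
c=pickle.load(open('w7.pkl','rb'));a=cv2.imread('pics/w7.png')
t=np.radians(4.6);x=np.array([np.cos(t),np.sin(t)]);y=np.array([-x[1],x[0]]);O=np.array([582.7,153.9])
P=lambda X,Y,Z:np.array(proj('wrist',[*(O+X*x+Y*y),Z],c))
def pl(pts,col):cv2.polylines(a,[np.int32([P(*p) for p in pts])],True,col,1)
pl([(-72,64,50),(32,64,50),(32,72,50),(-72,72,50)],(0,0,255))
pl([(-72,-60,52),(32,-60,52),(32,-68,52),(-72,-68,52)],(0,255,0))
s=ctrl.read_state()['eef_pos'];d=s[:2]-O;l=(d@x,d@y);print('local',l)
for z in(s[2]-34,s[2]+10):pl([(l[0]+i*28,l[1]+j*55,z) for i,j in((1,1),(1,-1),(-1,-1),(-1,1))],(255,0,0))
cv2.imwrite('pics/w7c.png',a)
E
```

```text
19.65 [552.63973012 154.63724478 117.44650664] [-1.79989983e+02 -2.45090980e-02  9.48090718e+01] 55.35109317515151
local (np.float64(-29.608121812306383), np.float64(3.2611745234035014))
```

View pics/w7c.png

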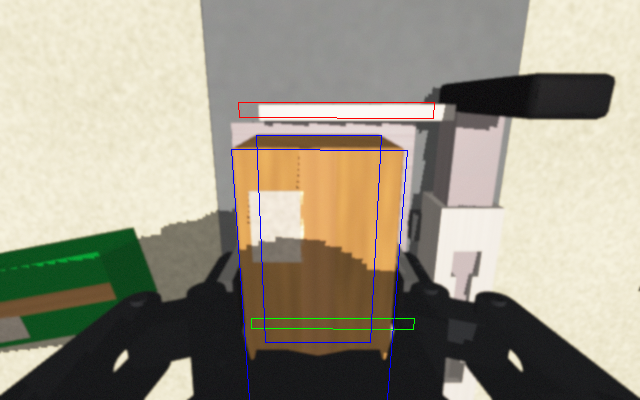

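Call:
jog_arm --steps '[{"dx": -0.1,"dy": 0,"dz": 2,"ax": 0,"ay": 0,"az": 0,"fingers": 0},{"dx": 0,"dy": 0,"dz": 2,"ax": 0,"ay": 0,"az": 0,"fingers": 0},{"dx": 0,"dy": 0,"dz": 1.5,"ax": 0,"ay": 0,"az": 0,"fingers": 0},{"dx": 0,"dy": 0,"dz": 0.8,"ax": 0,"ay": 0,"az": 0,"fingers": 0},{"dx": 0,"dy": 0,"dz": 0,"ax": 0,"ay": 0,"az": 0,"fingers": 0},{"dx": 0,"dy": 0,"dz": 0,"ax": 0,"ay": 0,"az": 0,"fingers": 0}]'

```text
time_s: 20.45
eef_pos: [552.8, 154.0, 54.3]
ee_rot: [180.0, -0.0, 94.9]
force: [-0.2, -0.7, -2.0]
grip_width: 55.0
```

Call:
jog_arm --steps '[{"dx": 0,"dy": 0,"dz": 0.3,"ax": 0,"ay": 0,"az": 0,"fingers": 0},{"dx": 0,"dy": 0,"dz": 0.2,"ax": 0,"ay": 0,"az": 0,"fingers": 0},{"dx": 0,"dy": 0,"dz": 0.2,"ax": 0,"ay": 0,"az": 0,"fingers": 0},{"dx": 0,"dy": 0,"dz": 0,"ax": 0,"ay": 0,"az": 0,"fingers": 0}]'

```text
time_s: 20.95
eef_pos: [552.5, 154.0, 47.3]
ee_rot: [-180.0, -0.0, 94.9]
force: [-1.9, -0.3, 2.3]
grip_width: 55.3
```

Call:
jog_arm --steps '[{"dx": 0,"dy": 0,"dz": 0,"ax": 0,"ay": 0,"az": 0,"fingers": 0.8},{"dx": 0,"dy": 0,"dz": 0,"ax": 0,"ay": 0,"az": 0,"fingers": 0.8},{"dx": 0,"dy": 0,"dz": 0,"ax": 0,"ay": 0,"az": 0,"fingers": 0.8},{"dx": 0,"dy": 0,"dz": -1.5,"ax": 0,"ay": 0,"az": 0,"fingers": 0.8},{"dx": 0,"dy": 0,"dz": -3,"ax": 0,"ay": 0,"az": 0,"fingers": 0.8},{"dx": 0,"dy": 0,"dz": -4,"ax": 0,"ay": 0,"az": 0,"fingers": 0.8},{"dx": -3,"dy": 0,"dz": -3,"ax": 0,"ay": 0,"az": 0,"fingers": 0},{"dx": 0,"dy": 0,"dz": 0,"ax": 0,"ay": 0,"az": 0,"fingers": 0}]'

```text
time_s: 21.95
eef_pos: [557.6, 121.3, 165.8]
ee_rot: [179.7, -0.0, 94.6]
force: [0.8, 0.8, 0.2]
grip_width: 32.6
```

```bash
python3 wsnap.py w8
python3 - <<'E'
from h import *
import pickle
c=pickle.load(open('w6.pkl','rb'));print(at('wrist',180,140,28,c))
c=pickle.load(open('w2.pkl','rb'));print(at('wrist',375,171,28,c))
a=cv2.imread('pics/w8.png')
c=pickle.load(open('w8.pkl','rb'))
t=np.radians(4.6);x=np.array([np.cos(t),np.sin(t)]);y=np.array([-x[1],x[0]]);O=np.array([582.7,153.9])
P=lambda X,Y,Z:np.array(proj('wrist',[*(O+X*x+Y*y),Z],c))
def pl(pts,col):cv2.polylines(a,[np.int32([P(*p) for p in pts])],True,col,1)
pl([(-72,64,50),(32,64,50),(32,72,50),(-72,72,50)],(0,0,255))
pl([(-72,-60,52),(32,-60,52),(32,-68,52),(-72,-68,52)],(0,255,0))
pl([(-30+i*28,2+j*55,57) for i,j in((1,1),(1,-1),(-1,-1),(-1,1))],(255,0,0))
p=P(60,-60,61);cv2.circle(a,(int(p[0]),int(p[1])),8,(0,0,255),1)
cv2.imwrite('pics/w8c.png',a)
E
```

```text
21.95 [557.57185721 121.3344612  165.84459026] [ 1.79664563e+02 -3.71193983e-02  9.46431565e+01] 32.57756994766546
[567.60057481  26.76211368  28.        ]
[570.94184236  30.47092844  28.        ]
```

View pics/w8c.png

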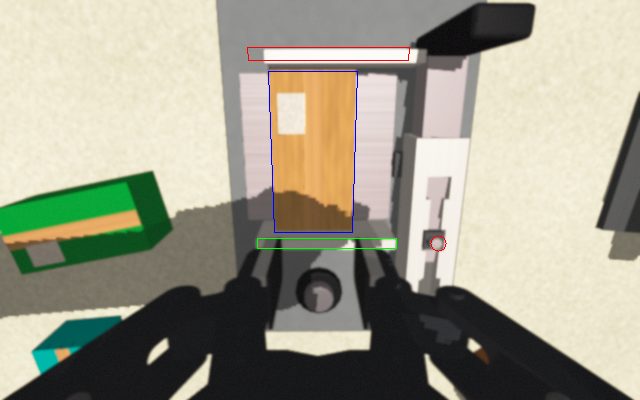

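Run:
```python
from h import *
import pickle
c=pickle.load(open('w8.pkl','rb'));print(at('wrist',319,297,28,c))
```

```text
[567.0925396   27.20277952  28.        ]
```

Call:
jog_arm --steps '[{"dx": -3.1,"dy": 0.13,"dz": 0,"ax": 0,"ay": 0,"az": 0,"fingers": 0},{"dx": -3.1,"dy": 0.13,"dz": 0,"ax": 0,"ay": 0,"az": 0,"fingers": 0},{"dx": -3.1,"dy": 0.13,"dz": 0,"ax": 0,"ay": 0,"az": 0,"fingers": 0},{"dx": 0,"dy": 0,"dz": 4,"ax": 0,"ay": 0,"az": 0,"fingers": 0},{"dx": 0,"dy": 0,"dz": 4,"ax": 0,"ay": 0,"az": 0,"fingers": 0},{"dx": 0,"dy": 0,"dz": 1.5,"ax": 0,"ay": 0,"az": 0,"fingers": 0},{"dx": 0,"dy": 0,"dz": 0,"ax": 0,"ay": 0,"az": 0,"fingers": 0},{"dx": 0,"dy": 0,"dz": 0,"ax": 0,"ay": 0,"az": 0,"fingers": 0}]'

```text
time_s: 23.0
eef_pos: [567.8, 32.0, 68.0]
ee_rot: [179.9, -0.0, 94.9]
force: [0.1, -0.8, 0.1]
grip_width: 0.1
```

Slightly correct y (−4 mm) and press.

Call:
jog_arm --steps '[{"dx": -0.4,"dy": 0,"dz": 0.5,"ax": 0,"ay": 0,"az": 0,"fingers": 0},{"dx": 0,"dy": 0,"dz": 0.6,"ax": 0,"ay": 0,"az": 0,"fingers": 0},{"dx": 0,"dy": 0,"dz": 0.4,"ax": 0,"ay": 0,"az": 0,"fingers": 0},{"dx": 0,"dy": 0,"dz": 0.3,"ax": 0,"ay": 0,"az": 0,"fingers": 0},{"dx": 0,"dy": 0,"dz": 0.2,"ax": 0,"ay": 0,"az": 0,"fingers": 0},{"dx": 0,"dy": 0,"dz": 0.1,"ax": 0,"ay": 0,"az": 0,"fingers": 0},{"dx": 0,"dy": 0,"dz": 0,"ax": 0,"ay": 0,"az": 0,"fingers": 0}]'

```text
time_s: 23.88
eef_pos: [568.1, 27.3, 50.4]
ee_rot: [179.9, -0.1, 94.8]
force: [-12.0, -1.7, 42.7]
grip_width: -0.2
```

Call:
jog_arm --steps '[{"dx": 0,"dy": 0,"dz": -1,"ax": 0,"ay": 0,"az": 0,"fingers": 0},{"dx": 0,"dy": 0,"dz": -1.5,"ax": 0,"ay": 0,"az": 0,"fingers": 0},{"dx": 0,"dy": 0,"dz": 0,"ax": 0,"ay": 10,"az": 0,"fingers": 0},{"dx": 0,"dy": 0,"dz": 0,"ax": 0,"ay": 10,"az": 0,"fingers": 0},{"dx": 0,"dy": 0,"dz": 0,"ax": 0,"ay": 0,"az": 0,"fingers": 0},{"dx": 0,"dy": 0,"dz": 0,"ax": 0,"ay": 0,"az": 0,"fingers": 0}]'

```text
time_s: 24.62
eef_pos: [566.7, 27.6, 70.6]
ee_rot: [-179.9, -20.0, 94.8]
force: [0.1, 1.0, -0.2]
grip_width: -0.2
```

Run:
```python
from h import *
s=ctrl.read_state();print(s['eef_pos'],s['ee_rot'],s['force'],s['q'])
from scipy.spatial.transform import Rotation as R
M=R.from_euler('xyz',s['ee_rot'],degrees=True).as_matrix();print(M.round(3)); 
for xx in(-11,11):print(s['eef_pos']+M@[xx,0,25])
```

```text
[566.6604291   27.62290522  70.55463442] [-179.87576459  -19.99037233   94.79614226] [ 0.1352098   0.97965065 -0.15035947] [  0.74240458  35.85441684   6.6192463  106.80771248 -33.10861054
  46.76498406  36.00511018]
[[-0.079  0.996 -0.031]
 [ 0.936  0.084  0.34 ]
 [ 0.342 -0.002 -0.94 ]]
[566.75613406  25.83392805  43.30045306]
[565.02752348  46.43603783  50.82142229]
```

Call:
jog_arm --steps '[{"dx": -0.17,"dy": 0.1,"dz": 0.68,"ax": 0,"ay": 0,"az": 0,"fingers": 0},{"dx": -0.17,"dy": 0,"dz": 0.68,"ax": 0,"ay": 0,"az": 0,"fingers": 0},{"dx": -0.1,"dy": 0,"dz": 0.28,"ax": 0,"ay": 0,"az": 0,"fingers": 0},{"dx": 0,"dy": 0,"dz": 0,"ax": 0,"ay": 0,"az": 0,"fingers": 0},{"dx": 0,"dy": 0,"dz": 0,"ax": 0,"ay": 0,"az": 0,"fingers": 0}]'

```text
time_s: 25.25
eef_pos: [567.9, 30.3, 54.3]
ee_rot: [-180.0, -20.1, 94.9]
force: [-0.1, 2.1, 4.1]
grip_width: -0.1
```

Call:
jog_arm --steps '[{"dx": -0.1,"dy": 0,"dz": 0.19,"ax": 0,"ay": 0,"az": 0,"fingers": 0},{"dx": -0.1,"dy": 0,"dz": 0.19,"ax": 0,"ay": 0,"az": 0,"fingers": 0},{"dx": 0,"dy": 0,"dz": 0,"ax": 0,"ay": 0,"az": 0,"fingers": 0}]'

```text
time_s: 25.62
eef_pos: [568.2, 29.5, 51.6]
ee_rot: [-180.0, -20.2, 94.9]
force: [-3.0, 2.7, 17.4]
grip_width: 0.0
```

Call:
jog_arm --steps '[{"dx": -0.07,"dy": 0,"dz": 0.19,"ax": 0,"ay": 0,"az": 0,"fingers": 0},{"dx": 0,"dy": 0,"dz": 0,"ax": 0,"ay": 0,"az": 0,"fingers": 0}]'

```text
time_s: 25.88
eef_pos: [568.3, 29.6, 51.2]
ee_rot: [180.0, -20.2, 94.9]
force: [-8.5, 2.0, 29.5]
grip_width: -0.3
```

Run:
```python
from h import *
s=ctrl.read_state();print(s['eef_pos'],s['ee_rot'],s['force'],s['moment'])
c=eyes.camera_info('wrist');a=snap('wrist','w9.png');print(proj('wrist',(568,27.5,24),c))
```

```text
[568.29537272  29.59173049  51.2048466 ] [179.98477485 -20.24817722  94.93871737] [-8.53233046  1.97513553 29.49304191] [2.01269459 1.86476356 0.54432424]
(np.float64(316.8568101375957), np.float64(278.6484851309068))
```

Call:
jog_arm --steps '[{"dx": 0.34,"dy": 0,"dz": -0.94,"ax": 0,"ay": 0,"az": 0,"fingers": 0},{"dx": 0.5,"dy": 0,"dz": -1.4,"ax": 0,"ay": 0,"az": 0,"fingers": 0},{"dx": 0,"dy": 0,"dz": 0,"ax": -10,"ay": 0,"az": 0,"fingers": 0},{"dx": 0,"dy": 0,"dz": 0,"ax": -10,"ay": 0,"az": 0,"fingers": 0},{"dx": 0,"dy": 0,"dz": 0,"ax": 0,"ay": 0,"az": 0,"fingers": 0},{"dx": 0,"dy": 0,"dz": 0,"ax": 0,"ay": 0,"az": 0,"fingers": 0}]'

```text
time_s: 26.68
eef_pos: [570.0, 28.5, 72.9]
ee_rot: [160.7, -20.2, 94.9]
force: [0.9, -0.5, 0.5]
grip_width: -0.2
```

```bash
cat > tip.py <<'E'
from h import *
from scipy.spatial.transform import Rotation as R
s=ctrl.read_state();M=R.from_euler('xyz',s['ee_rot'],degrees=True).as_matrix();print(s['eef_pos'],s['ee_rot'],s['force'].round(1));print(M.round(3))
for xx in(-11,11):
  for yy in (-11,0,11):print(xx,yy,(s['eef_pos']+M@[xx,yy,25]).round(1))
E
python3 tip.py
python3 - <<'E'
# button: measure grey disc / dark ring in earlier w6,w8 crops
from h import *
import pickle
for n,(u,v) in(('w8',(319,297)),('w6',(180,140))):
  a=cv2.cvtColor(cv2.imread(f'pics/{n}.png'),cv2.COLOR_BGR2GRAY);print(n);print(a[v-28:v+30:4,u-32:u+34:4])
E
```

```text
[569.97196654  28.49697131  72.91200019] [160.70810507 -20.24884392  94.91403861] [ 0.9 -0.5  0.5]
[[-0.08   0.95   0.301]
 [ 0.935 -0.033  0.354]
 [ 0.346  0.31  -0.886]]
-11 -11 [567.9  27.4  43.6]
-11 0 [578.4  27.1  47. ]
-11 11 [588.8  26.7  50.4]
11 -11 [566.2  48.   51.2]
11 0 [576.6  47.6  54.6]
11 11 [587.1  47.3  58. ]
w8
[[ 70  70  68  68  69  57  49  28  25  37  71 133 147 148 148 147 146]
 [ 72  70  70  68  38  18  24  37  38  34  29  25 110 148 147 146 144]
 [ 69  69  68  50  17  17  30  36  35  34  37  35  26 131 146 146 145]
 [ 70  69  66  19  16  21  32  50  54  47  37  38  38  59 146 148 147]
 [ 69  69  61  17  21  34  59  69  77  72  66  38  35  37 144 148 148]
 [ 70  69  54  18  16  56  67 137 147 139 108  61  33  34 142 147 146]
 [ 70  72  48  17  31  61  66 101 134 134 134 100  35  35 138 146 144]
 [ 69  70  63  18  30  61  63  68 132 132 132 123  37  46 144 147 145]
 [ 67  69  69  26  27  61  62  67 129 131 130 124  34  96 148 146 146]
 [ 69  78 102 128  28  53  64  70 130 128 130  89  64 146 147 147 147]
 [120 141 146 143 129  68  56  83 128 125  95  96 142 14
[... 668 characters left out ...]
141  70  62 131 139 146 150 155 146  74  50  52  51  26  55]
 [140 140 140  59 101 133 136 140 146 151 153 131  53  49  52  31  41]
 [140 140 139  64 103 133 135 140 143 146 147 141  62  47  50  38  31]
 [140 139 140  97  91 130 133 136 138 140 143 136  63  40  49  38  36]
 [141 141 144 126  47 121 131 133 136 137 139 122  52  40  49  27  63]
 [141 141 142 140  94  64 118 128 129 132 126  70  42  47  46  27 121]
 [143 143 143 141 139  75  46  82 101  91  59  44  46  45  29  81 142]
 [142 142 142 143 142 141 105  48  41  41  42  43  42  63 104 140 143]
 [143 142 141 141 141 140 139 135 121  88  86 105 126 139 142 141 143]
 [141 142 141 141 142 139 139 140 139 139 141 143 142 142 140 142 143]]
```

Call:
jog_arm --steps '[{"dx": -0.242,"dy": -0.217,"dz": 0.62,"ax": 0,"ay": 0,"az": 0,"fingers": 0},{"dx": -0.242,"dy": -0.217,"dz": 0.62,"ax": 0,"ay": 0,"az": 0,"fingers": 0},{"dx": -0.07,"dy": -0.062,"dz": 0.177,"ax": 0,"ay": 0,"az": 0,"fingers": 0},{"dx": -0.07,"dy": -0.062,"dz": 0.177,"ax": 0,"ay": 0,"az": 0,"fingers": 0},{"dx": 0,"dy": 0,"dz": 0,"ax": 0,"ay": 0,"az": 0,"fingers": 0}]'

```text
time_s: 27.3
eef_pos: [569.6, 30.3, 54.9]
ee_rot: [160.6, -20.3, 95.1]
force: [1.4, 1.3, 3.4]
grip_width: 0.1
```

```bash
python3 tip.py|grep -v '\[\['
```

```text
[569.58703626  30.29278185  54.919122  ] [160.61660374 -20.28442745  95.05232294] [1.4 1.3 3.4]
 [ 0.934 -0.032  0.355]
 [ 0.347  0.311 -0.885]]
-11 -11 [567.6  29.2  25.6]
-11 0 [578.   28.9  29. ]
-11 11 [588.5  28.5  32.4]
11 -11 [565.8  49.8  33.2]
11 0 [576.2  49.4  36.6]
11 11 [586.7  49.1  40. ]
```

Call:
jog_arm --steps '[{"dx": -0.07,"dy": -0.062,"dz": 0.177,"ax": 0,"ay": 0,"az": 0,"fingers": 0},{"dx": 0,"dy": 0,"dz": 0,"ax": 0,"ay": 0,"az": 0,"fingers": 0}]'

```text
time_s: 27.55
eef_pos: [569.5, 30.2, 53.0]
ee_rot: [160.6, -20.3, 95.0]
force: [2.7, 2.1, 4.5]
grip_width: -0.5
```

Call:
jog_arm --steps '[{"dx": -0.07,"dy": -0.062,"dz": 0.177,"ax": 0,"ay": 0,"az": 0,"fingers": 0},{"dx": 0,"dy": 0,"dz": 0,"ax": 0,"ay": 0,"az": 0,"fingers": 0}]'

```text
time_s: 27.8
eef_pos: [569.8, 30.3, 51.6]
ee_rot: [160.6, -20.3, 95.1]
force: [1.3, 1.8, 11.1]
grip_width: -0.0
```

Call:
jog_arm --steps '[{"dx": -0.07,"dy": -0.062,"dz": 0.177,"ax": 0,"ay": 0,"az": 0,"fingers": 0},{"dx": 0,"dy": 0,"dz": 0,"ax": 0,"ay": 0,"az": 0,"fingers": 0}]'

```text
time_s: 28.05
eef_pos: [570.0, 30.4, 50.8]
ee_rot: [160.5, -20.4, 95.1]
force: [-5.5, -0.8, 24.2]
grip_width: 0.1
```

```bash
python3 tip.py|grep -v '\[\['
```

```text
[570.01649041  30.43156062  50.83862205] [160.47968427 -20.35773698  95.12396879] [-5.5 -0.8 24.2]
 [ 0.934 -0.032  0.356]
 [ 0.348  0.313 -0.884]]
-11 -11 [568.1  29.4  21.5]
-11 0 [578.5  29.1  24.9]
-11 11 [589.   28.7  28.4]
11 -11 [566.2  50.   29.1]
11 0 [576.7  49.6  32.6]
11 11 [587.1  49.3  36. ]
```

Call:
jog_arm --steps '[{"dx": 0.35,"dy": 0.31,"dz": -0.88,"ax": 0,"ay": 0,"az": 0,"fingers": 0},{"dx": 0.53,"dy": 0.47,"dz": -1.33,"ax": 0,"ay": 0,"az": 0,"fingers": 0},{"dx": 0,"dy": 0,"dz": 0,"ax": -8,"ay": 0,"az": 0,"fingers": 0},{"dx": 0,"dy": 0,"dz": 0,"ax": -8,"ay": 0,"az": 0,"fingers": 0},{"dx": 0,"dy": 0,"dz": 0,"ax": 0,"ay": 0,"az": 0,"fingers": 0},{"dx": 0,"dy": 0,"dz": 0,"ax": 0,"ay": 0,"az": 0,"fingers": 0}]'

```text
time_s: 28.8
eef_pos: [582.2, 20.0, 91.0]
ee_rot: [150.4, -21.7, 95.8]
force: [-0.4, -0.2, -0.5]
grip_width: 0.5
```

```bash
python3 tip.py
```

```text
[582.23318362  19.96837756  91.0177175 ] [150.35290209 -21.68440533  95.81806538] [-0.4 -0.2 -0.5]
[[-0.094  0.883  0.46 ]
 [ 0.924 -0.094  0.37 ]
 [ 0.369  0.46  -0.808]]
-11 -11 [585.   20.1  61.7]
-11 0 [594.8  19.   66.8]
-11 11 [604.5  18.   71.8]
11 -11 [583.   40.4  69.8]
11 0 [592.7  39.4  74.9]
11 11 [602.4  38.3  79.9]
```

Call:
jog_arm --steps '[{"dx": 0,"dy": 0,"dz": 0,"ax": 0,"ay": 0,"az": 0,"fingers": 0},{"dx": 0,"dy": 0,"dz": 0,"ax": 0,"ay": 0,"az": 0,"fingers": 0}]'

```text
time_s: 29.05
eef_pos: [582.8, 22.7, 91.7]
ee_rot: [150.2, -21.6, 96.2]
force: [-1.2, 0.6, 0.2]
grip_width: 0.1
```

```bash
python3 tip.py; python3 -c "
from h import *
print(ctrl.read_state()['q'])"
```

```text
[582.82198295  22.73653286  91.69484458] [150.22876741 -21.6161462   96.16623807] [-1.2  0.6  0.2]
[[-0.1    0.883  0.459]
 [ 0.924 -0.089  0.371]
 [ 0.368  0.462 -0.807]]
-11 -11 [585.7  22.8  62.4]
-11 0 [595.4  21.9  67.5]
-11 11 [605.1  20.9  72.5]
11 -11 [583.5  43.2  70.5]
11 0 [593.2  42.2  75.6]
11 11 [602.9  41.2  80.7]
[ 36.66355211  32.76504924 -31.50204323 125.56877473 -79.63502751
  11.4376063   90.29881714]
```

Call:
jog_arm --steps '[{"dx": 0,"dy": 0,"dz": 0,"ax": 9,"ay": 0,"az": 0,"fingers": 0},{"dx": 0,"dy": 0,"dz": 0,"ax": 9,"ay": 0,"az": 0,"fingers": 0},{"dx": 0,"dy": 0,"dz": 0,"ax": 9,"ay": 0,"az": 0,"fingers": 0},{"dx": 0,"dy": 0,"dz": 0,"ax": 9,"ay": 0,"az": 0,"fingers": 0},{"dx": 0,"dy": 0,"dz": 0,"ax": 9,"ay": 0,"az": 0,"fingers": 0},{"dx": 0,"dy": 0,"dz": 0,"ax": 9,"ay": 0,"az": 0,"fingers": 0},{"dx": 0,"dy": 0,"dz": 0,"ax": 0,"ay": 0,"az": 0,"fingers": 0},{"dx": 0,"dy": 0,"dz": 0,"ax": 0,"ay": 0,"az": 0,"fingers": 0}]'

```text
time_s: 30.05
eef_pos: [589.3, 28.3, 90.4]
ee_rot: [-163.8, -22.9, 97.0]
force: [-0.7, 0.5, 0.6]
grip_width: -0.1
```

```bash
python3 tip.py; python3 -c "
from h import *
print(ctrl.read_state()['q'])"
```

```text
[589.32186258  28.34246632  90.41837203] [-163.81220061  -22.88642507   96.97519954] [-0.7  0.5  0.6]
[[-0.112  0.94  -0.322]
 [ 0.914  0.224  0.337]
 [ 0.389 -0.257 -0.885]]
-11 -11 [572.2  24.2  66.8]
-11 0 [582.5  26.7  64. ]
-11 11 [592.8  29.2  61.2]
11 -11 [569.7  44.4  75.4]
11 0 [580.   46.8  72.6]
11 11 [590.4  49.3  69.8]
[  0.23505725  44.90514579   6.66467051  88.21242155 -23.65540115
  70.91191289  28.70129376]
```

Call:
jog_arm --steps '[{"dx": 0.22,"dy": -1.88,"dz": 0.64,"ax": 0,"ay": 0,"az": 0,"fingers": 0},{"dx": 0,"dy": 0,"dz": 0,"ax": 9,"ay": 0,"az": 0,"fingers": 0},{"dx": 0,"dy": 0,"dz": 0,"ax": 0,"ay": 0,"az": 0,"fingers": 0},{"dx": 0,"dy": 0,"dz": 0,"ax": 0,"ay": 0,"az": 0,"fingers": 0}]'

```text
time_s: 30.55
eef_pos: [570.2, 27.1, 91.5]
ee_rot: [-155.0, -22.9, 96.9]
force: [0.0, 0.6, 0.1]
grip_width: 0.2
```

```bash
cat >> tip.py <<'E'
C=s['eef_pos']+M@[-11,11,25]
for zt in (30,28):print('to',zt,(M.T@(np.array([567.5,27.3,zt])-C)/10).round(3))
print('down 1cm',(-M[2]).round(3))
E
python3 tip.py
```

```text
[570.22466927  27.08251852  91.51429432] [-154.99888013  -22.90464725   96.90219114] [0.  0.6 0.1]
[[-0.111  0.88  -0.462]
 [ 0.914  0.272  0.299]
 [ 0.389 -0.389 -0.835]]
-11 -11 [550.2  21.5  70.6]
-11 0 [559.9  24.5  66.4]
-11 11 [569.6  27.5  62.1]
11 -11 [547.8  41.6  79.2]
11 0 [557.5  44.6  74.9]
11 11 [567.1  47.6  70.6]
to 30 [-1.244  1.061  2.768]
to 28 [-1.322  1.139  2.935]
down 1cm [-0.389  0.389  0.835]
```

Call:
jog_arm --steps '[{"dx": -0.42,"dy": 0.35,"dz": 0.92,"ax": 0,"ay": 0,"az": 0,"fingers": 0},{"dx": -0.42,"dy": 0.35,"dz": 0.92,"ax": 0,"ay": 0,"az": 0,"fingers": 0},{"dx": -0.41,"dy": 0.35,"dz": 0.92,"ax": 0,"ay": 0,"az": 0,"fingers": 0},{"dx": 0,"dy": 0,"dz": 0,"ax": 0,"ay": 0,"az": 0,"fingers": 0},{"dx": 0,"dy": 0,"dz": 0,"ax": 0,"ay": 0,"az": 0,"fingers": 0}]'

```text
time_s: 31.18
eef_pos: [567.9, 27.2, 58.9]
ee_rot: [-154.8, -22.9, 96.9]
force: [0.2, -0.2, -0.3]
grip_width: 0.1
```

```bash
python3 tip.py
```

```text
[567.8829003   27.21688     58.86483853] [-154.78225564  -22.93187735   96.90558413] [ 0.2 -0.2 -0.3]
[[-0.111  0.878 -0.465]
 [ 0.914  0.274  0.299]
 [ 0.39  -0.392 -0.833]]
-11 -11 [547.8  21.6  38.1]
-11 0 [557.5  24.6  33.7]
-11 11 [567.1  27.6  29.4]
11 -11 [545.4  41.7  46.6]
11 0 [555.   44.7  42.3]
11 11 [564.7  47.8  38. ]
to 30 [-0.013  0.001 -0.075]
to 28 [-0.091  0.08   0.092]
down 1cm [-0.39   0.392  0.833]
```

Corner is 1.4 mm above the button, well centred. Press in 2 mm steps.

Call:
jog_arm --steps '[{"dx": -0.117,"dy": 0.117,"dz": 0.25,"ax": 0,"ay": 0,"az": 0,"fingers": 0},{"dx": -0.078,"dy": 0.078,"dz": 0.167,"ax": 0,"ay": 0,"az": 0,"fingers": 0},{"dx": 0,"dy": 0,"dz": 0,"ax": 0,"ay": 0,"az": 0,"fingers": 0}]'

```text
time_s: 31.55
eef_pos: [568.1, 27.3, 54.2]
ee_rot: [-154.8, -22.9, 96.9]
force: [0.4, 0.3, 3.1]
grip_width: 0.1
```

Call:
jog_arm --steps '[{"dx": -0.078,"dy": 0.078,"dz": 0.167,"ax": 0,"ay": 0,"az": 0,"fingers": 0},{"dx": 0,"dy": 0,"dz": 0,"ax": 0,"ay": 0,"az": 0,"fingers": 0}]'

```text
time_s: 31.8
eef_pos: [568.1, 27.3, 52.1]
ee_rot: [-154.8, -22.9, 96.9]
force: [-0.6, 0.0, 3.6]
grip_width: 0.1
```

Call:
jog_arm --steps '[{"dx": -0.078,"dy": 0.078,"dz": 0.167,"ax": 0,"ay": 0,"az": 0,"fingers": 0},{"dx": 0,"dy": 0,"dz": 0,"ax": 0,"ay": 0,"az": 0,"fingers": 0}]'

```text
time_s: 32.05
eef_pos: [568.2, 27.3, 51.2]
ee_rot: [-154.8, -23.0, 96.9]
force: [-0.1, -1.1, 10.3]
grip_width: -0.0
```

```bash
python3 tip.py
```

```text
[568.15259669  27.30830209  51.21357597] [-154.80159569  -22.97142706   96.91568908] [-0.1 -1.1 10.3]
[[-0.111  0.878 -0.465]
 [ 0.914  0.274  0.299]
 [ 0.39  -0.392 -0.833]]
-11 -11 [548.1  21.7  30.4]
-11 0 [557.7  24.7  26.1]
-11 11 [567.4  27.7  21.8]
11 -11 [545.6  41.8  39. ]
11 0 [555.3  44.8  34.7]
11 11 [565.   47.9  30.4]
to 30 [ 0.279 -0.326 -0.703]
to 28 [ 0.201 -0.248 -0.536]
down 1cm [-0.39   0.392  0.833]
```

Call:
jog_arm --steps '[{"dx": 0.39,"dy": -0.39,"dz": -0.83,"ax": 0,"ay": 0,"az": 0,"fingers": 0},{"dx": 1.17,"dy": -1.17,"dz": -2.5,"ax": 0,"ay": 0,"az": 0,"fingers": 0},{"dx": 1.56,"dy": -1.56,"dz": -3.33,"ax": 0,"ay": 0,"az": 0,"fingers": 0},{"dx": 1.56,"dy": -1.56,"dz": -3.33,"ax": -10,"ay": 0,"az": 0,"fingers": 0},{"dx": 0,"dy": 0,"dz": 0,"ax": -10,"ay": 0,"az": 0,"fingers": 0},{"dx": 0,"dy": 0,"dz": 0,"ax": -5,"ay": -10,"az": 0,"fingers": 0},{"dx": 0,"dy": 0,"dz": 0,"ax": 0,"ay": -10,"az": 0,"fingers": 0},{"dx": 0,"dy": 0,"dz": 0,"ax": 0,"ay": 0,"az": 0,"fingers": 0}]'

```text
time_s: 33.05
eef_pos: [567.5, 33.6, 170.5]
ee_rot: [-179.8, -3.4, 98.0]
force: [-0.6, 0.6, 0.4]
grip_width: 0.3
```

```bash
python3 wsnap.py w10
python3 - <<'E'
from h import *
import pickle
c=pickle.load(open('w10.pkl','rb'));a=cv2.imread('pics/w10.png')
print(ctrl.read_state()['force'])
t=np.radians(4.6);x=np.array([np.cos(t),np.sin(t)]);y=np.array([-x[1],x[0]]);O=np.array([582.7,153.9])
P=lambda X,Y,Z:np.array(proj('wrist',[*(O+X*x+Y*y),Z],c))
print('pred carton top',[P(-30+i*28,2+j*55,57).round(0).tolist() for i,j in((1,1),(1,-1),(-1,-1),(-1,1))])
h=cv2.cvtColor(a,cv2.COLOR_BGR2HSV);m=cv2.inRange(h,(8,90,40),(22,255,255));n,l,s,cc=cv2.connectedComponentsWithStats(m)
for i in range(1,n):
  if s[i,4]>500:
    r=cv2.minAreaRect(np.argwhere(l==i)[:,::-1].astype(np.float32));print(s[i],cv2.boxPoints(r).round(0).tolist())
g=cv2.cvtColor(a,cv2.COLOR_BGR2GRAY)
for z in(56,61):print('pin',P(60,-60,z))
u,v=P(60,-60,61).astype(int);print(g[v-10:v+11:2,u-10:u+11:2])
E
```

```text
33.05 [567.54794091  33.62234334 170.53041206] [-179.84494322   -3.42068937   98.01923596] 0.283487276260044
[-0.33693395 -0.92461994 -0.8142522 ]
pred carton top [[372.0, -64.0], [357.0, 119.0], [275.0, 114.0], [281.0, -70.0]]
[ 276    0   90  118 9658] [[275.0, 115.0], [279.0, -3.0], [365.0, 0.0], [361.0, 118.0]]
[   0   88  134   37 2190] [[-3.0, 108.0], [131.0, 87.0], [133.0, 104.0], [0.0, 125.0]]
[  28  247   42  120 1552] [[28.0, 248.0], [41.0, 245.0], [71.0, 365.0], [58.0, 369.0]]
[ 464  285  117   84 4488] [[463.0, 313.0], [486.0, 268.0], [596.0, 325.0], [574.0, 369.0]]
pin [445.42572343 134.91629011]
pin [448.14413636 135.25000352]
[[186 188 191 194 194 159 138 151 157 222 244]
 [112 117 119 122 126 125 123 117 119 223 245]
 [ 97  98  95 103 111 104 100  98 127 232 245]
 [ 94  94 125 168 178 164 126 101 140 235 245]
 [ 86 120 190 212 209 201 175 117 160 239 244]
 [ 81 159 213 217 210 201 192 135 175 242 245]
 [ 83 164 210 210 205 199 190 135 190 243 245]
 [ 77 141 194 201 199 195 176 126 208 243 245]
 [ 64 100 154 175 183 173 133 118 223 244 245]
 [ 80  80  94 113 127 115 101 124 231 244 245]
 [111 105  99  96  97  96  97 138 234 244 245]]
```

```bash
python3 -c "
from h import *
print(ticket.sign_off())"
```

```text
the job is handed in; nothing more can be done
None
```

I did the whole job and handed it in at about 33 s on the robot's clock. `sign_off` gave no verdict.

**What I did**
- **Stop arm:** I pressed the pin about flush, dragged the arm some 20 mm by the pin, then pulled it by the grip until it locked. The pull force rose at the second hole.
- **Carton:** I laid the long carton in the bay and let it go.
- **Button:** I pressed it fully down and released it.

**Last checks**
- **Pin:** in the last wrist picture the stud was in the second hole. An earlier enlarged view matched its raised height.
- **Carton:** the near end of its top, the part in view, lay within about 4 pixels of where I meant to put it.
- **Robot:** it stood clear at z = 170 mm with about 1 N of force, which is noise level.

**What went wrong or is less certain**
- **First turn:** turning the carton the short way ran joint 7 up against its limit, so I turned it round the other way.
- **First two presses:** upright, and tilted about one axis, the fingers stopped about 3 mm down, probably on the button's housing. The force reached 43 N upright, all through the fingertips.
- **Later presses:** pressing with one corner of the tip stopped at about 22 mm height twice, which is the full 6 mm. A try at tilting further in between ran into the limits of joints 5 and 6.
- **Button return:** I did not measure it; I only saw the force drop to zero on lifting.
- **Other things on the bench:** I did not measure them again at the end; I saw no contact with any of them.

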